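# Hold the oil flask down in the sprung bottling stand

## Robot

A 6-joint arm with a two-finger parallel gripper is mounted at the origin on the work surface. World frame = base frame: x ahead of the robot, y to its left, z up, the work surface at z = 0. Lengths are in m, angles in rad, forces in N, time in s.
With the tool pointing down it reaches from about 0.3 to 0.875 m from the base axis. Payload 4.2 kg.
Tool frame: the origin (TCP) lies at the very end of the fingers, on their centre line; the grasp point (between the pads) lies 19 mm behind it; z points along the fingers, y is the line along which they close (so a half turn about z gives the same grasp; the last joint's range is limited). The gripper opens to 85 mm and grips with 20 to 120 N. Pads are 22 mm wide; open, the fingers measure 114 mm over their backs; the gripper's body (76 mm by 85 mm) begins 54 mm behind the grasp point. The pads swing forward as they close: fully open they stand 13 mm farther back than shut.
Start: joints at [-0.02, 0.32, 1.565, -0, 1.257, -0.02], TCP at [0.575, 0, 0.231] pointing down, gripper open.
Joint ranges: [-3.11, 3.11], [-0.84, 2.01], [0.21, 2.61], [-1.34, 4.49], [0.05, 2.63], [-2.56, 2.56]. Speed limits (rad/s): [2.57, 2.57, 3.14, 3.14, 3.14, 3.14].

## Interface

Orientations are given as a rotation vector (axis times angle).
In Python, from workcell import monitor, imaging, r, look_for, outline_of gives the robot as it stands.
- The arm moves only by the tool drive_tool, never from a script. Its argument "increments" is a list of rows, each an object with "jaw": the opening, from 0 (shut) to 1 (fully open); "delta_pos": the shift along the tool's x, y, z in mm, a list of three; "roll": the turn about the tool's z in rad. In form: [{"jaw": jaw, "delta_pos": [x, y, z], "roll": roll}, ...]. A call has exactly 10 rows; each row shifts and turns the commanded pose from where the row before left it, along the tool's axes as they then stand; what a row does not reach is not made up. A row lasts 1/8 s, in which the tool goes at most 62.5 mm and 10.7 degrees, less where a joint would pass 70% of its speed; a pose out of reach is approached as far as the arm can. A call is refused whole if a number of a shift passes 62.5 or a number of a turn 0.188, either way. A call with a gripper value outside its range is refused whole. The fingers move at their own pace and stop on an object; the grip force is fixed at half the most. Time passes only in rows, so rows that do not move let the fingers close, or fill a call up. It gives the time, the measured TCP pose, the force, the opening and the grip force at its end, in the units of the state.
- monitor.state(): the state, without advancing time (a new reading comes with each control period).
- imaging.snapshot(name): name is "scene" or "side" or "wrist"; returns a dict with "color" (384x512x3 uint8, blue, green, red), "z_map" (384x512 float32, m along the optical axis (not along the pixel's ray), 0 where there is no reading), "vfov" (degrees; the focal length in pixels is half the picture's height over the tangent of half this angle, whatever the lens; pixels are square), "cx", "cy" (the principal point, pixels), "position" and "rotation" of the camera in the world; the wrist camera has in their place "tool_from_camera" (4x4, takes a point from camera to tool coordinates, whose origin is the TCP and whose axes are the flange's). Camera axes: x right, y down, z forward; pixel columns grow to the right and rows downward; lengths in m; the calibration is good to about 2 mm. A picture is of the moment at which its call begins: read the wrist's pose just before it.
- r.close_job(): hands the job in; it is judged then, once.
Trained networks look in the newest picture that a camera, given by its name, has taken for a name from the list of things; names that differ only in an ending like _2 or _b are one class to them, and where a whole thing is asked for, a point or a joint stands for the part that bears it (a point fixed in the world has none). Each returns a list of dicts, best first, with "confidence" (0 to 1); they miss things now and then, are a little off and sometimes report something else, mostly with a low value. They report only what shows in the picture. A call takes as long as a camera call.
- look_for(target, camera): "xy" ([column, row] as shares, 0 to 1, of the picture: columns of its width, rows of its height, amid what is visible of it).
- outline_of(target, camera): "region" (384x512 bool, what is visible of it) and "xy" ([column, row] as shares, 0 to 1, of the picture: columns of its width, rows of its height, amid what is visible of it).
The state is a dict: "t": time; "joint_pos": joint angles; "qvel": joint speeds; "joint_torque": joint torques, N m; "eef_pos": TCP position; "tool_rot": TCP orientation; "force": force on the tool from outside, world axes, zero at the start; "ft_torque": the same for the moment, N m; "width": finger opening in m; "gripper_force": force on a finger pad.
Only numpy, scipy, OpenCV 4.12 (cv2) and the standard library are available. Lean on these libraries where they do the work, as an engineer would, in place of code of your own. Each camera call takes 0.05 s, during which the arm holds its last target. There are 200 camera calls.

## Task

First swing the red guard bar of the bottling stand shut until its end rests in the brass catch. Then lift the round green flask by its neck, set it upright in the stand's sprung ring cradle and press it straight down until the cradle is at the bottom of its travel. Keep it pressed down with the gripper, and finish while still holding it there; leave the jar, tin, mug, bowl and vinegar bottle standing where they are.

Things in the scene. Friction and masses are not known exactly. Their poses are not given: they have to be found in the camera images.
- stand: Fixed stand: white base 150 (x) by 170 (y) by 34 mm high, origin at centre of underside, z up, cradle on its axis. Its front, own -x, looks roughly to world +y. Two 14 mm steel posts at own (-58,+64) mm (guard hinge) and (-58,-64) mm (brass C-shaped catch, open to the front, own y -72 to -56, x -75 to -44, z 92 to 124 mm). Highest point: black peg, 138 mm.
- guard (a joint): Red guard bar's angle, rad, vertical hinge: 0 = shut (hard stop), lying along the stand's own -y with its end in the catch; grows to 1.6 as it swings out, towards own -x (clockwise from above). Starts 0.7 to 1.3. Round bar 10 mm thick, 142 mm long from the hinge, axis 108 mm above the counter. Slight friction: stays where left; about 1 N moves it.
- guard_hinge (a point): On the hinge axis of the guard bar, at the height of the bar's axis (108 mm above the counter).
- guard_peg (a point): Top centre of the black upright peg on the guard bar, 12 mm thick, 92 mm from the hinge; its top is 30 mm above the bar's axis. It swings with the bar; the peg can be pushed or pinched from above.
- cradle (a joint): Downward travel of the sprung ring cradle in m: 0 = up, 0.025 = bottom (hard stop). Starts to move at about 5 N, about 14 N at the bottom (flask's weight included), springs back when let go. The flask's weight alone does not sink it.
- seat (a point): Centre of the cradle's inner floor, where the flask's underside comes to stand; 74 mm above the counter when the cradle is up, and it sinks with the cradle. Around it a steel ring, inside diameter 76, outside 86 mm, rises 14 mm above this floor; open above.
- flask: Loose green glass flask standing on the counter, 0.18 to 0.35 kg. Origin at centre of underside, z up the neck. Round body 78 mm wide (widest at height 32) on a flat 44 mm foot, centres itself in the ring; round straight neck 27 mm wide from height 74 to 121 mm; lip 33 mm wide up to 127; cork 24 mm wide up to 140 mm.
- jar: Bystander: amber jar with a brass lid, 68 mm diameter, 95 mm high, origin under its centre. Leave alone.
- tin: Bystander: steel tin with a red label, 64 mm diameter, 100 mm high, origin under its centre. Leave alone.
- mug: Bystander: white mug, 76 mm diameter, 85 mm high, with a handle, origin under its centre. Leave alone.
- bowl: Bystander: blue bowl, 120 mm diameter, 50 mm high, origin under its centre. Leave alone.
- vinegar: Bystander: tall clear bottle with a black cap, 60 mm diameter, 200 mm high, origin under its centre. Leave alone.

How it is judged:
On the way, in this order (a step that is already met when the one before it is completed fails the run):
1. the guard bar is shut, its end in the catch (value of joint guard below 0.08 rad), for 0.2 s.
2. after that, the flask comes upright to its seat in the ring cradle (horizontal distance between flask and seat below 0.012 m and z of flask in the frame of seat below 0.015 m and angle between flask's own z axis and vertical below 0.3 rad), for 0.05 s.
At the end, for the whole second after the job is handed in: Robot holding: cradle at least 20 of 25 mm down, flask seated (10 mm sideways, 6 mm high, tilt under 0.15 rad), still; robot on flask over 2 N, flask on stand over 6 N, robot on stand under 1 N; guard bar under 0.10 rad (value of joint guard below 0.1 rad and value of joint cradle above 0.02 m and horizontal distance between flask and seat below 0.01 m and z of flask in the frame of seat below 0.006 m and angle between flask's own z axis and vertical below 0.15 rad and contact force between any of the fingers, the arm and flask above 2 N and contact force between flask and stand above 6 N and contact force between each of the arm, the fingers and stand below 1 N and linear speed of flask below 0.02 m/s); the arm keeps its last pose, push and grip.
It fails at once if the jar is pushed away more than 40 mm or tipped (distance of jar from where it was at the start of the episode above 0.04 m or angle between jar's own z axis and vertical above 0.5 rad).
It fails at once if the tin is pushed away more than 40 mm or tipped (distance of tin from where it was at the start of the episode above 0.04 m or angle between tin's own z axis and vertical above 0.5 rad).
It fails at once if the mug is pushed away more than 40 mm or tipped (distance of mug from where it was at the start of the episode above 0.04 m or angle between mug's own z axis and vertical above 0.5 rad).
It fails at once if the bowl is pushed away more than 40 mm or tipped (distance of bowl from where it was at the start of the episode above 0.04 m or angle between bowl's own z axis and vertical above 0.5 rad).
It fails at once if the vinegar is pushed away more than 40 mm or tipped (distance of vinegar from where it was at the start of the episode above 0.04 m or angle between vinegar's own z axis and vertical above 0.5 rad).
It also fails if it takes over 64 s, if anything falls off the work surface, if the arm or the gripper's body presses on something with over 40 N, if the wrist force passes 120 N, or if a joint passes its speed limit or range.

## Working session

There is one attempt and no reset: what is moved stays moved. The work goes in short steps, Python scripts to look and compute and a tool call to move; the robot and the scene stay as the last step left them, time stands still between calls to the robot, and variables do not carry over. Pictures are saved under pics/ and viewed, at most 10 in all, crops included, and the job is handed in when it is done.

Besides the shell and the picture viewer there is one more tool, called after "Emit:" by a JSON object that holds its "name" and its "arguments". drive_tool: Moves the arm, as the interface text tells. Its arguments: {"type":"object","properties":{"increments":{"type":"array"}},"required":["increments"]}

```bash
mkdir -p pics; cat > h.py <<'E'
import numpy as np, cv2
from scipy.spatial.transform import Rotation as R
from workcell import monitor, imaging, r, look_for, outline_of
def snap(n):
    s=monitor.state(); d=imaging.snapshot(n)
    if n=="wrist":
        T=np.eye(4);T[:3,:3]=R.from_rotvec(s["tool_rot"]).as_matrix();T[:3,3]=s["eef_pos"]
        d["T"]=T@np.array(d["tool_from_camera"])
    else:
        T=np.eye(4);M=np.array(d["rotation"])
        T[:3,:3]=M if M.shape==(3,3) else R.from_rotvec(M).as_matrix();T[:3,3]=d["position"];d["T"]=T
    h,w=d["z_map"].shape;f=h/2/np.tan(np.radians(d["vfov"])/2)
    v,u=np.mgrid[:h,:w];z=d["z_map"]
    P=np.stack([(u-d["cx"])/f*z,(v-d["cy"])/f*z,z],-1)
    d["P"]=P@d["T"][:3,:3].T+d["T"][:3,3];d["ok"]=z>0;d["f"]=f
    return d
def pts(name,cam,d):
    o=outline_of(name,cam)
    if not o: return None,0
    return d["P"][o[0]["region"]&d["ok"]],o[0]["confidence"]
E
cat > a.py <<'E'
from h import *
s=monitor.state();print(s)
ims=[]
for c in("scene","side"):
    d=snap(c);ims.append(d["color"]);print(c,d["T"].round(3).tolist(),d["f"])
    np.save(c+".npy",d["P"])
    for n in("stand","guard","guard_peg","guard_hinge","cradle","seat","flask","jar","tin","mug","bowl","vinegar"):
        p,cf=pts(n,c,d)
        l=look_for(n,c)
        if p is None or len(p)==0: print(n,None,l[:1]);continue
        print(n,round(cf,2),len(p),np.median(p,0).round(3),np.percentile(p,3,0).round(3),np.percentile(p,97,0).round(3),[(np.array(x["xy"])*[512,384]).round() for x in l[:1]])
    cv2.imwrite("pics/%s0.png"%c,d["color"])
E
python3 a.py
```

```text
{'t': 0.0, 'joint_pos': array([-2.00093198e-02,  3.20325744e-01,  1.56569600e+00,  1.16293715e-05,
        1.25741876e+00, -1.99990826e-02]), 'qvel': array([ 0.00024227,  0.00118105, -0.00116163, -0.00162172,  0.00045097,
        0.00238643]), 'joint_torque': array([ 7.05825660e-04, -4.15526962e+01, -2.34157133e+01, -1.88356019e-06,
        8.09230405e-03,  1.54784908e-05]), 'eef_pos': array([5.74510662e-01, 8.72259516e-06, 2.30456246e-01]), 'tool_rot': array([-2.22050874e+00, -2.22047802e+00,  1.99759785e-03]), 'force': array([1.20644123, 0.12835162, 0.72170507]), 'ft_torque': array([ 0.03230667, -0.00595822, -0.02003925]), 'gripper_force': 0.0, 'width': 0.08550138637164019}
scene [[-0.186, 0.706, -0.683, 1.482], [0.983, 0.14, -0.122, 0.218], [0.009, -0.694, -0.72, 1.082], [0.0, 0.0, 0.0, 1.0]] 430.825366566107
stand 0.58 2328 [0.569 0.141 0.038] [0.469 0.061 0.009] [0.628 0.275 0.122] [array([281., 204.])]
guard 0.69 231 [0.567 0.272 0.111] [ 0.435  0.187 -0.001] [0.605 0.326 0.138] [array([329., 194.])]
guard_peg 0.62 217 [0.568 0.257 0.111] [ 0.457  0.19  -0.001] [0.605 0.311 0.1
[... 1478 characters left out ...]
radle None [{'xy': [0.4463, 0.4706], 'confidence': 0.64}]
seat 0.88 626 [0.538 0.124 0.076] [0.498 0.083 0.036] [0.577 0.165 0.089] [array([229., 181.])]
flask 0.7 1202 [ 0.539 -0.313  0.059] [ 0.513 -0.337  0.016] [ 0.573 -0.283  0.14 ] [array([315., 279.])]
jar 0.83 1092 [ 0.483 -0.175  0.067] [ 0.46  -0.189  0.007] [ 0.516 -0.134  0.096] [array([261., 250.])]
tin 0.69 934 [ 0.616 -0.176  0.074] [ 0.598 -0.19   0.011] [ 0.649 -0.139  0.102] []
mug 0.72 490 [0.591 0.418 0.063] [0.563 0.399 0.006] [0.631 0.476 0.085] [array([206., 141.])]
bowl 0.66 759 [0.403 0.416 0.031] [0.352 0.334 0.006] [0.45  0.445 0.051] [array([154., 167.])]
vinegar None [{'xy': [0.7594, 0.6701], 'confidence': 0.64}]
```

```bash
cat > b.py <<'E'
from h import *
P=np.vstack([np.load(c+".npy").reshape(-1,3) for c in("scene","side")])
def box(x0,x1,y0,y1,z0,z1):
    m=(P[:,0]>x0)&(P[:,0]<x1)&(P[:,1]>y0)&(P[:,1]<y1)&(P[:,2]>z0)&(P[:,2]<z1);return P[m]
# seat ring top, base top, bar, peg
def circ(p):
    A=np.c_[2*p[:,:2],np.ones(len(p))];s=np.linalg.lstsq(A,(p[:,:2]**2).sum(1),rcond=None)[0]
    return s[:2].round(4),round(float(np.sqrt(s[2]+s[0]**2+s[1]**2)),4),len(p)
print("ring",circ(box(.48,.6,.07,.18,.084,.094)))
for n,b in dict(floor=(.51,.57,.1,.16,.06,.08),catch=(.44,.51,.15,.23,.1,.13),hinge=(.585,.635,.16,.205,.06,.12),peg=(.5,.62,.2,.33,.125,.15)).items():
    q=box(*b);print(n,len(q),q.mean(0).round(4),q.min(0).round(3),q.max(0).round(3))
q=box(.42,.68,.03,.24,.03,.038);rc=cv2.minAreaRect(q[:,:2].astype(np.float32)*1000);print("base",rc)
q=box(.5,.62,.2,.34,.1,.12);c=q.mean(0);u=np.linalg.svd(q[:,:2]-c[:2])[2][0] if len(q)<3000 else 0;print("bar",c.round(4),u)
for n,b in dict(flasklip=(.5,.62,-.36,-.24,.122,.13),cork=(.5,.62,-.36,-.24,.13,.15)).items():
    q=box(*b);print(n,len(q),q.mean(0).round(4),q.min(0).round(3),q.max(0).round(3))
q=box(.48,.64,-.38,-.22,.028,.036);print("body",circ(q))
q=box(.5,.62,-.36,-.24,.08,.12);print("neck",circ(q))
E
python3 b.py; python3 -c "
import cv2,numpy as np
a=cv2.imread('pics/scene0.png');b=cv2.imread('pics/side0.png');cv2.imwrite('pics/both.png',cv2.resize(np.hstack([a,b]),(800,300),interpolation=cv2.INTER_AREA))"
```

```text
ring (array([0.54  , 0.1256]), 0.0404, 259)
floor 428 [0.5393 0.1323 0.0748] [0.51  0.1   0.069] [0.57 0.16 0.08]
catch 134 [0.4711 0.1751 0.119 ] [0.46  0.156 0.1  ] [0.484 0.198 0.13 ]
hinge 169 [0.5978 0.1891 0.0942] [0.586 0.177 0.061] [0.608 0.205 0.12 ]
peg 41 [0.5612 0.2733 0.1345] [0.552 0.261 0.126] [0.571 0.282 0.142]
base ((540.9253540039062, 124.69306945800781), (178.95167541503906, 156.08758544921875), 6.081182956695557)
bar [0.5674 0.2604 0.1113] [ 0.40608337 -0.91383604]
flasklip 99 [ 0.5487 -0.3025  0.1266] [ 0.534 -0.318  0.122] [ 0.569 -0.28   0.13 ]
cork 151 [ 0.5498 -0.3     0.1382] [ 0.536 -0.313  0.13 ] [ 0.572 -0.281  0.146]
body (array([ 0.55  , -0.2983]), 0.0391, 127)
neck (array([ 0.5504, -0.2985]), 0.0145, 224)
```

View pics/both.png

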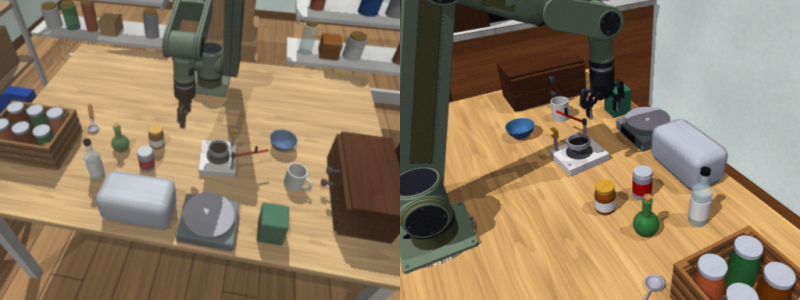

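The pictures agree with the clouds: the flask is at (0.550,-0.2985), the seat at (0.540,0.126), and the guard peg at (0.561,0.273) with the bar about 1.26 rad open. I'll go over the peg now.

Emit:
{"name": "drive_tool", "arguments": {"increments": [{"jaw": 0.5,"delta_pos": [54.7,-2.8,0],"roll": 0},{"jaw": 0.5,"delta_pos": [54.7,-2.8,0],"roll": 0},{"jaw": 0.5,"delta_pos": [54.7,-2.8,0],"roll": 0},{"jaw": 0.5,"delta_pos": [54.7,-2.8,0],"roll": 0},{"jaw": 0.5,"delta_pos": [54.7,-2.8,0],"roll": 0},{"jaw": 0.5,"delta_pos": [0,0,0],"roll": -0.14},{"jaw": 0.5,"delta_pos": [0,0,0],"roll": -0.14},{"jaw": 0.5,"delta_pos": [0,0,20],"roll": -0.14},{"jaw": 0.5,"delta_pos": [0,0,25],"roll": 0},{"jaw": 0.5,"delta_pos": [0,0,25],"roll": 0}]}}

```text
t: 3.75
eef_pos: [0.5611, 0.2736, 0.1607]
tool_rot: [1.709, 2.636, 0.001]
force: [0.2, 0.6, -1.0]
width: 0.0423
gripper_force: 0.0
```

```bash
cat > c.py <<'E'
from h import *
s=monitor.state();M=R.from_rotvec(s["tool_rot"]).as_matrix();print(s["t"],s["eef_pos"].round(4),M.round(3).tolist(),s["joint_pos"].round(2),s["width"],s["force"].round(1))
d=snap("wrist");cv2.imwrite("pics/w1.png",d["color"])
P=d["P"][d["ok"]];q=P[(P[:,2]>.122)&(P[:,2]<.145)&(abs(P[:,0]-.56)<.04)&(abs(P[:,1]-.275)<.04)]
print("peg",len(q),q.mean(0).round(4) if len(q) else 0,[(np.array(x["xy"])*[512,384]).round() for x in look_for("guard_peg","wrist")])
E
python3 c.py
```

```text
3.75 [0.5611 0.2736 0.1607] [[-0.408, 0.913, 0.0], [0.913, 0.408, 0.0], [-0.0, 0.0, -1.0]] [ 0.44  0.44  1.55 -0.    1.14  0.02] 0.04234191169770139 [ 0.2  0.6 -1. ]
peg 478 [0.5577 0.2775 0.1348] [array([256., 228.])]
```

View pics/w1.png

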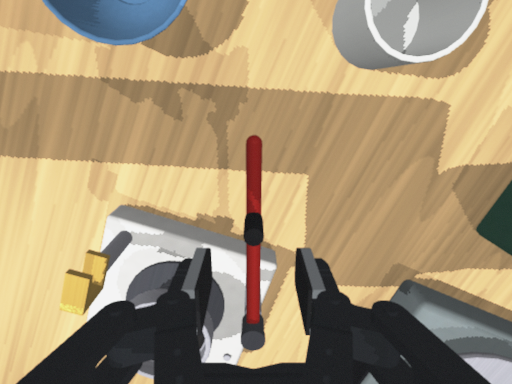

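The bar lies along tool x, centred between the fingers at column 254, with the peg at (254,228). I'll descend and start the arc.

Emit:
{"name": "drive_tool", "arguments": {"increments": [{"jaw": 0.5,"delta_pos": [1,0,24],"roll": 0},{"jaw": 0.5,"delta_pos": [0,0,22],"roll": 0},{"jaw": 0.25,"delta_pos": [0,0,0],"roll": 0},{"jaw": 0.25,"delta_pos": [0,0,0],"roll": 0},{"jaw": 0.25,"delta_pos": [-0.37,-8.27,0],"roll": -0.09},{"jaw": 0.25,"delta_pos": [-0.37,-8.27,0],"roll": -0.09},{"jaw": 0.25,"delta_pos": [-0.37,-8.27,0],"roll": -0.09},{"jaw": 0.25,"delta_pos": [-0.37,-8.27,0],"roll": -0.09},{"jaw": 0.25,"delta_pos": [-0.37,-8.27,0],"roll": -0.09},{"jaw": 0.25,"delta_pos": [-0.37,-8.27,0],"roll": -0.09}]}}

```text
t: 5.1
eef_pos: [0.5237, 0.2437, 0.1172]
tool_rot: [0.939, 2.995, 0.004]
force: [0.4, 0.4, 0.1]
width: 0.0213
gripper_force: 0.3
```

Emit:
{"name": "drive_tool", "arguments": {"increments": [{"jaw": 0.25,"delta_pos": [-0.37,-8.27,0],"roll": -0.09},{"jaw": 0.25,"delta_pos": [-0.37,-8.27,0],"roll": -0.09},{"jaw": 0.25,"delta_pos": [-0.37,-8.27,0],"roll": -0.09},{"jaw": 0.25,"delta_pos": [-0.37,-8.27,0],"roll": -0.09},{"jaw": 0.25,"delta_pos": [-0.37,-8.27,0],"roll": -0.09},{"jaw": 0.25,"delta_pos": [-0.37,-8.27,0],"roll": -0.09},{"jaw": 0.25,"delta_pos": [-0.37,-8.27,0],"roll": -0.09},{"jaw": 0.25,"delta_pos": [0,0,0],"roll": 0},{"jaw": 0.25,"delta_pos": [0,0,0],"roll": 0},{"jaw": 0.25,"delta_pos": [0,0,0],"roll": 0}]}}

```text
t: 6.35
eef_pos: [0.5063, 0.189, 0.1156]
tool_rot: [-0.03, 3.141, 0.0]
force: [-0.3, -0.3, -0.1]
width: 0.0215
gripper_force: 0.0
```

```bash
cat > d.py <<'E'
from h import *
s=monitor.state();print(s["t"],s["eef_pos"].round(4),s["force"].round(1),s["width"])
P=[]
for c in("scene","side","wrist"):
    d=snap(c);b,g,rr=[d["color"][...,i].astype(int) for i in range(3)]
    m=d["ok"]&(rr>90)&(g<60)&(b<60);p=d["P"][m]
    p=p[(abs(p[:,2]-.11)<.012)&(abs(p[:,0]-.54)<.12)&(p[:,1]>.13)&(p[:,1]<.35)]
    if len(p)>10:
        c0=p[:,:2].mean(0);u=np.linalg.svd(p[:,:2]-c0,full_matrices=False)[2][0];u=u*np.sign(-u[0]+u[1])
        v=c0-[.5976,.190];print(c,len(p),c0.round(4),"dir",np.degrees(np.arctan2(u[1],u[0])).round(1),"via hinge",np.degrees(np.arctan2(v[1],v[0])).round(1)%360)
E
python3 d.py
```

```text
6.35 [0.5063 0.189  0.1156] [-0.3 -0.3 -0.1] 0.021535610400815787
side 86 [0.5329 0.1863] dir 179.7 via hinge 183.2
wrist 2196 [0.5149 0.1921] dir 179.4 via hinge 178.5
```

Emit:
{"name": "drive_tool", "arguments": {"increments": [{"jaw": 0.25,"delta_pos": [-0.2,-5,0],"roll": -0.054},{"jaw": 0.25,"delta_pos": [-0.2,-5,0],"roll": -0.054},{"jaw": 0.25,"delta_pos": [0,-2,0],"roll": 0},{"jaw": 0.25,"delta_pos": [0,-2,0],"roll": 0},{"jaw": 0.25,"delta_pos": [0,0,0],"roll": 0},{"jaw": 0.25,"delta_pos": [0,0,0],"roll": 0},{"jaw": 0.25,"delta_pos": [0,0,0],"roll": 0},{"jaw": 0.25,"delta_pos": [0,0,0],"roll": 0},{"jaw": 0.25,"delta_pos": [0,0,0],"roll": 0},{"jaw": 0.25,"delta_pos": [0,0,0],"roll": 0}]}}

```text
t: 7.75
eef_pos: [0.5071, 0.1778, 0.1153]
tool_rot: [0.195, -3.135, -0.009]
force: [-2.4, 11.3, -0.7]
width: 0.0214
gripper_force: 5.4
```

```bash
python3 d.py
```

```text
7.75 [0.5071 0.1778 0.1153] [-2.4 11.3 -0.7] 0.02137195642331541
side 87 [0.5312 0.1796] dir -173.9 via hinge 188.9
wrist 2171 [0.5149 0.1831] dir -174.3 via hinge 184.7
```

The bar is against its hard stop at 186°, parallel to the stand, so the guard is shut. I'll back off, rise and roll back.

Emit:
{"name": "drive_tool", "arguments": {"increments": [{"jaw": 0.25,"delta_pos": [0,5,0],"roll": 0},{"jaw": 0.25,"delta_pos": [0,0,0],"roll": 0},{"jaw": 0.25,"delta_pos": [0,0,-30],"roll": 0},{"jaw": 0.25,"delta_pos": [0,0,-55],"roll": 0},{"jaw": 0.7,"delta_pos": [0,0,-55],"roll": 0},{"jaw": 0.7,"delta_pos": [0,0,-25],"roll": 0.17},{"jaw": 0.7,"delta_pos": [0,0,0],"roll": 0.17},{"jaw": 0.7,"delta_pos": [0,0,0],"roll": 0.17},{"jaw": 0.7,"delta_pos": [0,0,0],"roll": 0.17},{"jaw": 0.7,"delta_pos": [0,0,0],"roll": 0.17}]}}

```text
t: 9.15
eef_pos: [0.5068, 0.1791, 0.2803]
tool_rot: [1.12, 2.935, -0.001]
force: [-0.6, 0.0, -0.3]
width: 0.0597
gripper_force: 0.0
```

Emit:
{"name": "drive_tool", "arguments": {"increments": [{"jaw": 0.7,"delta_pos": [0,0,0],"roll": 0.17},{"jaw": 0.7,"delta_pos": [0,0,0],"roll": 0.17},{"jaw": 0.7,"delta_pos": [0,0,0],"roll": 0.17},{"jaw": 0.7,"delta_pos": [0,0,0],"roll": 0.17},{"jaw": 0.7,"delta_pos": [0,0,0],"roll": 0.168},{"jaw": 0.7,"delta_pos": [-55,5,0],"roll": 0},{"jaw": 0.7,"delta_pos": [-55,5,0],"roll": 0},{"jaw": 0.7,"delta_pos": [-55,5,0],"roll": 0},{"jaw": 0.7,"delta_pos": [-55,5,0],"roll": 0},{"jaw": 0.7,"delta_pos": [-55,5,0],"roll": 0}]}}

```text
t: 10.4
eef_pos: [0.5316, -0.0976, 0.2804]
tool_rot: [2.222, 2.22, -0.0]
force: [-0.1, 0.5, 0.3]
width: 0.06
gripper_force: 0.0
```

```bash
python3 d.py; python3 -c "
from h import *
print(R.from_rotvec(monitor.state()['tool_rot']).as_matrix().round(3).tolist())"
```

```text
10.4 [ 0.5316 -0.0976  0.2804] [-0.1  0.5  0.3] 0.059967646942905184
scene 11 [0.5286 0.1857] dir -176.2 via hinge 183.6
side 90 [0.529  0.1795] dir -173.6 via hinge 188.7
[[0.005, 1.0, -0.001], [1.0, -0.005, -0.001], [-0.001, -0.001, -1.0]]
```

Emit:
{"name": "drive_tool", "arguments": {"increments": [{"jaw": 0.7,"delta_pos": [-50,4.5,0],"roll": 0},{"jaw": 0.7,"delta_pos": [-50,4.5,0],"roll": 0},{"jaw": 0.7,"delta_pos": [-50,4.5,0],"roll": 0},{"jaw": 0.7,"delta_pos": [-50,4.5,0],"roll": 0},{"jaw": 0.7,"delta_pos": [0,0,40],"roll": 0},{"jaw": 0.7,"delta_pos": [0,0,40],"roll": 0},{"jaw": 0.7,"delta_pos": [0,0,0],"roll": 0},{"jaw": 0.7,"delta_pos": [0,0,0],"roll": 0},{"jaw": 0.7,"delta_pos": [0,0,0],"roll": 0},{"jaw": 0.7,"delta_pos": [0,0,0],"roll": 0}]}}

```text
t: 11.8
eef_pos: [0.5505, -0.2955, 0.2019]
tool_rot: [2.219, 2.22, 0.001]
force: [-0.1, 0.2, 0.7]
width: 0.0598
gripper_force: 0.0
```

```bash
cat > e.py <<'E'
from h import *
s=monitor.state();print(s["t"],s["eef_pos"].round(4))
d=snap("wrist");cv2.imwrite("pics/w2.png",d["color"])
p,c=pts("flask","wrist",d)
if p is not None:
    q=p[(p[:,2]>.137)&(p[:,2]<.145)];print("cork top",len(q),q.mean(0).round(4),((q.max(0)+q.min(0))/2).round(4),np.ptp(q,axis=0).round(3))
E
python3 e.py
```

```text
11.8 [ 0.5505 -0.2955  0.2019]
cork top 800 [ 0.5488 -0.2967  0.1399] [ 0.5488 -0.2973  0.1397] [0.023 0.023 0.005]
```

View pics/w2.png

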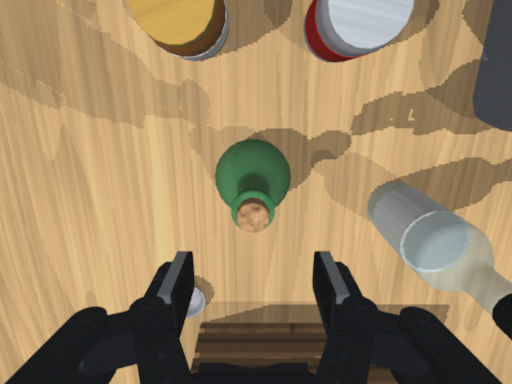

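The flask's cork is at (253,215), midway between the fingers, at (0.549,-0.297), which matches the earlier estimate. I'll descend and grip.

Emit:
{"name": "drive_tool", "arguments": {"increments": [{"jaw": 0.7,"delta_pos": [-2,-1.5,30],"roll": 0},{"jaw": 0.7,"delta_pos": [0,0,40],"roll": 0},{"jaw": 0.7,"delta_pos": [0,0,30],"roll": 0},{"jaw": 0.7,"delta_pos": [0,0,20],"roll": 0},{"jaw": 0.7,"delta_pos": [0,0,0],"roll": 0},{"jaw": 0.15,"delta_pos": [0,0,0],"roll": 0},{"jaw": 0.0,"delta_pos": [0,0,0],"roll": 0},{"jaw": 0.0,"delta_pos": [0,0,0],"roll": 0},{"jaw": 0.0,"delta_pos": [0,0,0],"roll": 0},{"jaw": 0.0,"delta_pos": [0,0,0],"roll": 0}]}}

```text
t: 13.15
eef_pos: [0.5494, -0.2979, 0.0819]
tool_rot: [2.219, 2.219, 0.002]
force: [1.0, 0.7, 6.0]
width: 0.027
gripper_force: 58.6
```

Emit:
{"name": "drive_tool", "arguments": {"increments": [{"jaw": 0,"delta_pos": [0,0,0],"roll": 0},{"jaw": 0,"delta_pos": [0,0,0],"roll": 0},{"jaw": 0,"delta_pos": [0,0,-20],"roll": 0},{"jaw": 0,"delta_pos": [0,0,-40],"roll": 0},{"jaw": 0,"delta_pos": [0,0,-50],"roll": 0},{"jaw": 0,"delta_pos": [0,0,-50],"roll": 0},{"jaw": 0,"delta_pos": [0,0,-20],"roll": 0},{"jaw": 0,"delta_pos": [0,0,0],"roll": 0},{"jaw": 0,"delta_pos": [0,0,0],"roll": 0},{"jaw": 0,"delta_pos": [0,0,0],"roll": 0}]}}

```text
t: 14.4
eef_pos: [0.5476, -0.2969, 0.2582]
tool_rot: [-2.219, -2.219, 0.002]
force: [-0.7, 0.1, -3.5]
width: 0.0272
gripper_force: 59.3
```

Emit:
{"name": "drive_tool", "arguments": {"increments": [{"jaw": 0,"delta_pos": [25,-0.5,0],"roll": 0},{"jaw": 0,"delta_pos": [50,-1,0],"roll": 0},{"jaw": 0,"delta_pos": [54,-1,0],"roll": 0},{"jaw": 0,"delta_pos": [54,-1,0],"roll": 0},{"jaw": 0,"delta_pos": [54,-1,0],"roll": 0},{"jaw": 0,"delta_pos": [54,-1,0],"roll": 0},{"jaw": 0,"delta_pos": [54,-1,0],"roll": 0},{"jaw": 0,"delta_pos": [50,-1,0],"roll": 0},{"jaw": 0,"delta_pos": [27.5,-0.5,0],"roll": 0},{"jaw": 0,"delta_pos": [0,0,0],"roll": 0}]}}

```text
t: 15.65
eef_pos: [0.5391, 0.1279, 0.2598]
tool_rot: [-2.216, -2.225, 0.001]
force: [0.5, 0.4, -3.4]
width: 0.0273
gripper_force: 59.3
```

```bash
cat > f.py <<'E'
from h import *
s=monitor.state();print(s["t"],s["eef_pos"].round(4),s["force"].round(1))
def circ(p):
    A=np.c_[2*p[:,:2],np.ones(len(p))];q=np.linalg.lstsq(A,(p[:,:2]**2).sum(1),rcond=None)[0]
    return q[:2].round(4),round(float(np.sqrt(q[2]+q[0]**2+q[1]**2)),4),len(p)
Q=[];F=[];I=[]
for c in("scene","side"):
    d=snap(c);Q.append(d["P"][d["ok"]]);I.append(d["color"]);p,cf=pts("flask",c,d)
    if p is not None:F.append(p);print(c,cf,len(p),p.min(0).round(3),p.max(0).round(3))
F=np.vstack(F);x,y,z=s["eef_pos"]
F=F[np.hypot(F[:,0]-x,F[:,1]-y)<.06];zb=z-.082
for a in(.02,.032,.045,.09):
    q=F[abs(F[:,2]-zb-a)<.006]; 
    if len(q)>10: print(a,circ(q))
P=np.vstack(Q);q=P[(abs(P[:,2]-.088)<.004)&(abs(P[:,0]-.54)<.06)&(abs(P[:,1]-.126)<.055)];print("ring",circ(q))
cv2.imwrite("pics/f.png",np.hstack([I[0][90:290,180:380],I[1][60:260,130:330]]).repeat(2,0).repeat(2,1))
E
python3 f.py
```

```text
15.65 [0.5391 0.1279 0.2598] [ 0.5  0.4 -3.4]
scene 0.74 510 [ 0.293  0.093 -0.002] [0.583 0.169 0.308]
side 0.84 871 [ 0.5    0.078 -0.006] [0.758 0.573 0.32 ]
0.02 (array([0.5395, 0.1254]), 0.0389, 105)
0.032 (array([0.5394, 0.1254]), 0.0406, 185)
0.045 (array([0.5396, 0.1262]), 0.0385, 255)
0.09 (array([0.5396, 0.1258]), 0.0166, 45)
ring (array([0.54  , 0.1264]), 0.0409, 252)
```

View pics/f.png

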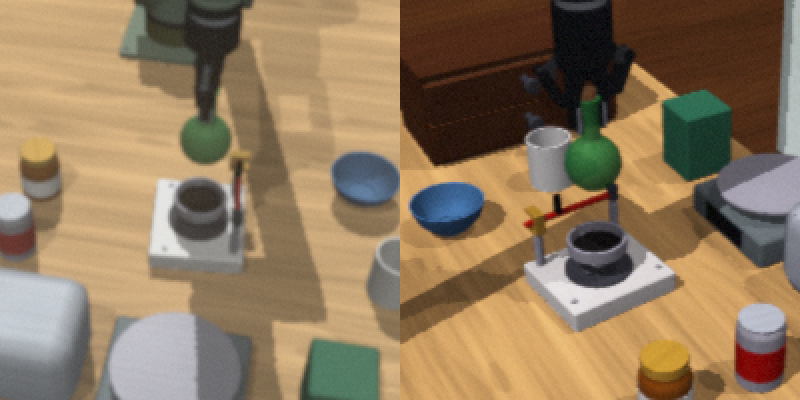

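The flask hangs upright above the ring at (0.5395,0.1257), with the ring at (0.540,0.126) and the bar in its catch. I'll lower it.

Emit:
{"name": "drive_tool", "arguments": {"increments": [{"jaw": 0,"delta_pos": [0,0.5,25],"roll": 0},{"jaw": 0,"delta_pos": [0,0,30],"roll": 0},{"jaw": 0,"delta_pos": [0,0,20],"roll": 0},{"jaw": 0,"delta_pos": [0,0,12],"roll": 0},{"jaw": 0,"delta_pos": [0,0,5],"roll": 0},{"jaw": 0,"delta_pos": [0,0,5],"roll": 0},{"jaw": 0,"delta_pos": [0,0,4],"roll": 0},{"jaw": 0,"delta_pos": [0,0,2],"roll": 0},{"jaw": 0,"delta_pos": [0,0,0],"roll": 0},{"jaw": 0,"delta_pos": [0,0,0],"roll": 0}]}}

```text
t: 17.1
eef_pos: [0.541, 0.1253, 0.1576]
tool_rot: [2.221, 2.221, 0.001]
force: [-0.8, -0.7, -3.2]
width: 0.0275
gripper_force: 59.3
```

Emit:
{"name": "drive_tool", "arguments": {"increments": [{"jaw": 0,"delta_pos": [0,0,2],"roll": 0},{"jaw": 0,"delta_pos": [0,0,2],"roll": 0},{"jaw": 0,"delta_pos": [0,0,2],"roll": 0},{"jaw": 0,"delta_pos": [0,0,2],"roll": 0},{"jaw": 0,"delta_pos": [0,0,2],"roll": 0},{"jaw": 0,"delta_pos": [0,0,0],"roll": 0},{"jaw": 0,"delta_pos": [0,0,0],"roll": 0},{"jaw": 0,"delta_pos": [0,0,0],"roll": 0},{"jaw": 0,"delta_pos": [0,0,0],"roll": 0},{"jaw": 0,"delta_pos": [0,0,0],"roll": 0}]}}

```text
t: 18.35
eef_pos: [0.5411, 0.1252, 0.1475]
tool_rot: [2.221, 2.221, 0.001]
force: [0.7, 0.3, 5.1]
width: 0.0277
gripper_force: 59.6
```

Emit:
{"name": "drive_tool", "arguments": {"increments": [{"jaw": 0,"delta_pos": [0,0,3],"roll": 0},{"jaw": 0,"delta_pos": [0,0,3],"roll": 0},{"jaw": 0,"delta_pos": [0,0,3],"roll": 0},{"jaw": 0,"delta_pos": [0,0,3],"roll": 0},{"jaw": 0,"delta_pos": [0,0,2],"roll": 0},{"jaw": 0,"delta_pos": [0,0,1],"roll": 0},{"jaw": 0,"delta_pos": [0,0,0],"roll": 0},{"jaw": 0,"delta_pos": [0,0,0],"roll": 0},{"jaw": 0,"delta_pos": [0,0,0],"roll": 0},{"jaw": 0,"delta_pos": [0,0,0],"roll": 0}]}}

```text
t: 19.6
eef_pos: [0.5415, 0.1253, 0.1334]
tool_rot: [2.221, 2.221, 0.003]
force: [0.7, 0.5, 10.2]
width: 0.0269
gripper_force: 59.5
```

Emit:
{"name": "drive_tool", "arguments": {"increments": [{"jaw": 0,"delta_pos": [0,0,1],"roll": 0},{"jaw": 0,"delta_pos": [0,0,1],"roll": 0},{"jaw": 0,"delta_pos": [0,0,1],"roll": 0},{"jaw": 0,"delta_pos": [0,0,0],"roll": 0},{"jaw": 0,"delta_pos": [0,0,0],"roll": 0},{"jaw": 0,"delta_pos": [0,0,0],"roll": 0},{"jaw": 0,"delta_pos": [0,0,0],"roll": 0},{"jaw": 0,"delta_pos": [0,0,0],"roll": 0},{"jaw": 0,"delta_pos": [0,0,0],"roll": 0},{"jaw": 0,"delta_pos": [0,0,0],"roll": 0}]}}

```text
t: 20.85
eef_pos: [0.5416, 0.1254, 0.1308]
tool_rot: [2.221, 2.22, 0.004]
force: [-0.9, 0.4, 11.5]
width: 0.0272
gripper_force: 59.5
```

```bash
python3 d.py; python3 - <<'E'
from h import *
P=[];I=[]
for c in("scene","side"):
    d=snap(c);P.append(d["P"][d["ok"]]);I.append(d["color"])
cv2.imwrite("pics/g.png",np.hstack([I[0][120:270,200:350],I[1][90:240,140:290]]).repeat(2,0).repeat(2,1))
P=np.vstack(P);q=P[(np.hypot(P[:,0]-.54,P[:,1]-.126)<.044)&(np.hypot(P[:,0]-.54,P[:,1]-.126)>.0385)&(P[:,2]<.1)]
print("ring top z",np.percentile(q[:,2],[50,80,90,97]).round(4))
E
```

```text
20.85 [0.5416 0.1254 0.1308] [-0.9  0.4 11.5] 0.027222680548186204
side 49 [0.498  0.1762] dir -173.5 via hinge 187.9
wrist 3558 [0.5351 0.186 ] dir -174.5 via hinge 183.7
ring top z [0.0626 0.0847 0.0912 0.0959]
```

View pics/g.png

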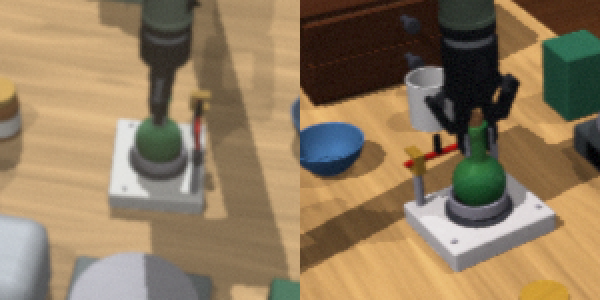

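The flask is upright, the ring is down at about 63 mm, and the guard is shut. I'll press 2 mm more to find the stop.

Emit:
{"name": "drive_tool", "arguments": {"increments": [{"jaw": 0,"delta_pos": [0,0,1],"roll": 0},{"jaw": 0,"delta_pos": [0,0,1],"roll": 0},{"jaw": 0,"delta_pos": [0,0,0],"roll": 0},{"jaw": 0,"delta_pos": [0,0,0],"roll": 0},{"jaw": 0,"delta_pos": [0,0,0],"roll": 0},{"jaw": 0,"delta_pos": [0,0,0],"roll": 0},{"jaw": 0,"delta_pos": [0,0,0],"roll": 0},{"jaw": 0,"delta_pos": [0,0,0],"roll": 0},{"jaw": 0,"delta_pos": [0,0,0],"roll": 0},{"jaw": 0,"delta_pos": [0,0,0],"roll": 0}]}}

```text
t: 22.35
eef_pos: [0.5422, 0.1255, 0.1306]
tool_rot: [2.22, 2.22, 0.006]
force: [-0.7, -1.0, 20.2]
width: 0.027
gripper_force: 59.6
```

The tool no longer sinks and the force has jumped to 20 N, so the cradle is on its stop. I'm handing in.

```bash
python3 -c "
from h import *
print(r.close_job())"
```

```text
the job is handed in; nothing more can be done
None
```

I handed the job in with the guard bar shut in its catch and the gripper holding the flask upright in the cradle, pressed to the bottom stop with about 20 N; the hand-in returned no verdict.

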